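# Heft the salt tins: set the emptiest to refill, hold up the fullest

## Task

By hefting the three identical closed salt tins, find which is fullest, which is middling and which is nearly empty: stand the lightest upright in the wooden refill tray beside the funnel, and leave the middling one standing where it was. Finish while holding the heaviest one up in the gripper, upright and still, its underside at least 20 cm above the ledge; do not set it down or let go. Do not tip any tin over or shove the other kitchen things about.

Things in the scene. Friction and masses are not known exactly. Their poses are not given: they have to be found in the camera images.
- tin_a_center (a point): one of three identical closed steel tins, straight upright cylinder 64 mm across, 84 mm high; point at its centre, 42 mm above its underside, z along its axis. Starts standing on the ledge, 105 mm or more from the other two (centres). Contents do not shift. Only the weight differs: 0.1 to 0.6 kg, at least 0.1 kg from tin to tin; any place may hold any of them
- tin_b_center (a point): one of three identical closed steel tins, straight upright cylinder 64 mm across, 84 mm high; point at its centre, 42 mm above its underside, z along its axis. Starts standing on the ledge, 105 mm or more from the other two (centres). Contents do not shift. Only the weight differs: 0.1 to 0.6 kg, at least 0.1 kg from tin to tin; any place may hold any of them
- tin_c_center (a point): one of three identical closed steel tins, straight upright cylinder 64 mm across, 84 mm high; point at its centre, 42 mm above its underside, z along its axis. Starts standing on the ledge, 105 mm or more from the other two (centres). Contents do not shift. Only the weight differs: 0.1 to 0.6 kg, at least 0.1 kg from tin to tin; any place may hold any of them
- tray: shallow wooden refill tray fixed on the ledge, 200 mm along its x by 220 mm along its y, rim 22 mm high over the ledge, walls and floor 6 mm thick; origin at the centre of its underside, z up. The filling funnel stands in its +y half
- tray_free (a point): point on the tray's inner floor (6 mm above the ledge), in the middle of its free half, 45 mm towards the tray's -y side from its centre; room for one tin there (about 90 mm square clear of rim and funnel)
- funnel: small aluminium funnel standing mouth down in the tray, 86 mm in diameter at the foot, 88 mm high; origin at the centre of its underside; leave alone
- molcajete: stone molcajete bowl on three legs on a rubber ring, fixed, 200 mm in diameter, 130 mm high; origin under its centre; leave alone
- tejolote: stone pestle standing on its broad end, 58 mm in diameter, 90 mm high, narrower to the top; origin at the centre of its underside; leave alone. Farther off than the tins, at x 0.8 m and more, stand a steel tortilla warmer (210 mm across, 129 mm high) on the right and a lidded crock (170 mm across, 195 mm high) on the left
- press: plastic hand citrus press lying down, cup 78 mm in diameter and 52 mm high at the origin (centre of the cup's underside), two handles reaching 188 mm along its x; leave alone
There are look-alikes about, which are no part of the job. Leave any green or yellow look-alike of the part that bears tin_b_center alone.

How it is judged:
At the end, for the whole second after the job is handed in: Heaviest tin gripped, upright (0.25 rad), still, its centre over 239 mm above the ledge; lightest (under 2.3 N) released, upright on the tray's floor within its rim; middling one (2.5 to 4 N) released, upright on the ledge within 50 mm of its first place (((height (world z) of tin_a_center above 0.239 m and contact force between the fingers and tin_a above 1 N and linear speed of tin_a below 0.05 m/s and angle between tin_a_center's own z axis and vertical below 0.25 rad) or (height (world z) of tin_b_center above 0.239 m and contact force between the fingers and tin_b above 1 N and linear speed of tin_b below 0.05 m/s and angle between tin_b_center's own z axis and vertical below 0.25 rad) or (height (world z) of tin_c_center above 0.239 m and contact force between the fingers and tin_c above 1 N and linear speed of tin_c below 0.05 m/s and angle between tin_c_center's own z axis and vertical below 0.25 rad)) and ((contact force between the fingers and tin_a below 0.1 N and contact force between tin_a and anything else between 0.5 and 2.3 N and linear speed of tin_a below 0.02 m/s and angle between tin_a_center's own z axis and vertical below 0.1 rad and x of tin_a_center in the frame of tray between -0.07 and 0.07 m and y of tin_a_center in the frame of tray between -0.08 and 0.08 m and z of tin_a_center in the frame of tray between 0.043 and 0.053 m) or (contact force between the fingers and tin_b below 0.1 N and contact force between tin_b and anything else between 0.5 and 2.3 N and linear speed of tin_b below 0.02 m/s and angle between tin_b_center's own z axis and vertical below 0.1 rad and x of tin_b_center in the frame of tray between -0.07 and 0.07 m and y of tin_b_center in the frame of tray between -0.08 and 0.08 m and z of tin_b_center in the frame of tray between 0.043 and 0.053 m) or (contact force between the fingers and tin_c below 0.1 N and contact force between tin_c and anything else between 0.5 and 2.3 N and linear speed of tin_c below 0.02 m/s and angle between tin_c_center's own z axis and vertical below 0.1 rad and x of tin_c_center in the frame of tray between -0.07 and 0.07 m and y of tin_c_center in the frame of tray between -0.08 and 0.08 m and z of tin_c_center in the frame of tray between 0.043 and 0.053 m)) and ((contact force between the fingers and tin_a below 0.1 N and contact force between tin_a and anything else between 2.5 and 4 N and linear speed of tin_a below 0.02 m/s and angle between tin_a_center's own z axis and vertical below 0.1 rad and height (world z) of tin_a_center between 0.036 and 0.047 m and distance of tin_a_center from where it was at the start of the episode below 0.05 m) or (contact force between the fingers and tin_b below 0.1 N and contact force between tin_b and anything else between 2.5 and 4 N and linear speed of tin_b below 0.02 m/s and angle between tin_b_center's own z axis and vertical below 0.1 rad and height (world z) of tin_b_center between 0.036 and 0.047 m and distance of tin_b_center from where it was at the start of the episode below 0.05 m) or (contact force between the fingers and tin_c below 0.1 N and contact force between tin_c and anything else between 2.5 and 4 N and linear speed of tin_c below 0.02 m/s and angle between tin_c_center's own z axis and vertical below 0.1 rad and height (world z) of tin_c_center between 0.036 and 0.047 m and distance of tin_c_center from where it was at the start of the episode below 0.05 m))); the arm keeps its last pose, push and grip.
It fails at once if a tin is tipped over (more than 0.7 rad) (angle between any of tin_a_center, tin_b_center, tin_c_center's own z axis and vertical above 0.7 rad).
It fails at once if a bystander is shoved more than 30 mm (distance of any of funnel, tejolote, press from where it was at the start of the episode above 0.03 m).
It also fails if it takes over 69 s, if anything falls off the work surface, if the arm or the gripper's body presses on something with over 40 N, if the wrist force passes 120 N, or if a joint passes its speed limit or range.

## Robot

A 6-joint arm with a two-finger parallel gripper is mounted at the origin on the work surface. World frame = base frame: x ahead of the robot, y to its left, z up, the work surface at z = 0. Lengths are in m, angles in rad, forces in N, time in s.
With the tool pointing down it reaches from about 0.25 to 0.775 m from the base axis. Payload 4 kg.
Tool frame: the origin (TCP) lies at the very end of the fingers, on their centre line; the grasp point (between the pads) lies hold_point_z behind it (hold_point_z is the distance from the TCP to the grasp point, in m); z points along the fingers, y is the direction in which the jaws open and shut (so a half turn about z gives the same grasp; the last joint's range is limited). The gripper opens to 94 mm and grips with 3 to 60 N. Pads are 16 mm wide; open, the fingers measure 119 mm over their backs; the gripper's body (75 mm by 177 mm) begins 78 mm behind the grasp point.
Start: joints at [-0.103, 0.087, 1.371, -0, 1.684, -0.103], TCP at [0.55, -0, 0.206] pointing down, gripper open.
Joint ranges: [-3.1, 3.1], [-0.76, 2.03], [0.27, 2.55], [-1.08, 4.22], [0.17, 2.65], [-2.57, 2.57]. Speed limits (rad/s): [2.79, 2.79, 3.14, 3.14, 3.14, 3.14].

## Interface

Orientations are given as [roll, pitch, yaw] about the fixed x, y, z axes, in that order (R = Rz(yaw) Ry(pitch) Rx(roll)).
In Python, from bench import * gives the robot as it stands.
- The arm moves only by the tool step_arm, never from a script. Its argument "increments" is text: rows parted by semicolons, each of 6 numbers parted by spaces: the shift along the tool's x, y, z in cm, then the turn, a rotation vector about the tool's x, y, z in rad. A call has 1 to 5 rows; each row shifts and turns the commanded pose from where the row before left it, along the tool's axes as they then stand; what a row does not reach is not made up. A row lasts 1/10 s, in which the tool goes at most 50 mm and 8.59 degrees, less where a joint would pass 70% of its speed; a pose out of reach is approached as far as the arm can. A call is refused whole if a number of a shift passes 5 or a number of a turn 0.15, either way. A call with a gripper value outside its range is refused whole. "claw" is the gripper's target within -1 to 1 (shut at 1, half-way at 0, fully open at -1), set as the call begins (left out, the last holds). The fingers move at their own pace and stop on an object; the grip force is fixed at half the most. Time passes only in rows, so rows that do not move let the fingers close. It gives the time, the measured TCP pose, the force and the opening at its end, in the units of the state.
- get_obs(): the state, without advancing time (a new reading comes with each control period).
- snapshot(name): name is "scene" or "side" or "wrist"; returns the picture (420x560x3 uint8, red, green, blue); there is no depth.
- calibration(name): a dict with "camera_matrix" (3x3 intrinsics, pixels), "k1" (the pictures are not rectified: a ray, as slopes to the right and down, at radius r is drawn at 1 + k1 r^2 times it, then the intrinsics apply), "eye" and "orientation" of the camera in the world; the wrist camera has in their place "tool_from_camera" (4x4, takes a point from camera to tool coordinates, whose origin is the TCP and whose axes are the flange's). Camera axes: x right, y up, looking along -z (the intrinsics and any distortion apply to the point x, -y, -z); pixel columns grow to the right and rows downward; lengths in m; the calibration is good to about 2 mm. A picture is of the moment at which its call begins: read the wrist's pose just before it. calibration takes no time and is no camera call.
- close_job(): hands the job in, once; it reports no verdict.
The state is a dict: "time": time; "joint_positions": joint angles; "qvel": joint speeds; "joint_torque": joint torques, N m; "tool_pos": TCP position; "ee_rot": TCP orientation; "wrist_force": force on the tool from outside, world axes, zero at the start; "wrist_torque": the same for the moment, N m; "width": finger opening in m.
Only numpy, scipy, OpenCV 4.12 (cv2) and the standard library are available. Lean on these libraries where they do the work, as an engineer would, in place of code of your own. Each camera call takes 0.05 s, during which the arm holds its last target. There are 200 camera calls.

## Working session

There is one attempt and no reset: what is moved stays moved. The work goes in short steps, Python scripts to look and compute and a tool call to move; the robot and the scene stay as the last step left them, time stands still between calls to the robot, and variables do not carry over. Pictures are saved under pics/ and viewed, about 8 in all and at most 12, crops included, and the job is handed in when it is done.

Besides the shell and the picture viewer there is one more tool, called after "Request:" in YAML: its name, and indented under it one key for each argument. step_arm: Moves the arm, as the interface text tells. Its arguments: {"type":"object","properties":{"increments":{"type":"string"},"claw":{"type":"number"}},"required":["increments"]}

```bash
mkdir -p pics; ls
cat > h.py <<'E'
from bench import *
import numpy as np, cv2
from scipy.spatial.transform import Rotation as R
def save(im,f): cv2.imwrite('pics/'+f,cv2.cvtColor(im,cv2.COLOR_RGB2BGR))
def campose(n,obs=None):
    c=calibration(n)
    if n=='wrist':
        T=np.array(c['tool_from_camera']);o=obs
        Rt=R.from_euler('xyz',o['ee_rot']).as_matrix()
        return c,Rt@T[:3,:3],Rt@T[:3,3]+np.array(o['tool_pos'])
    q=np.array(c['orientation'])
    M=q if q.shape==(3,3) else (R.from_euler('xyz',q) if q.size==3 else R.from_quat(q)).as_matrix()
    return c,M,np.array(c['eye'])
def ray(n,px,obs=None):
    c,M,e=campose(n,obs);K=np.array(c['camera_matrix'])
    d=(np.array(px,float)-K[:2,2])/np.array([K[0,0],K[1,1]])
    u=d.copy()
    for _ in range(20): u=d/(1+c['k1']*(u@u))
    v=M@np.array([u[0],-u[1],-1]);return e,v/np.linalg.norm(v)
def onplane(n,px,z,obs=None):
    e,v=ray(n,px,obs);return e+v*(z-e[2])/v[2]
def proj(n,P,obs=None):
    c,M,e=campose(n,obs);K=np.array(c['camera_matrix'])
    p=M.T@(np.array(P,float)-e);u=np.array([p[0],-p[1]])/-p[2]
    u=u*(1+c['k1']*(u@u));return u*[K[0,0],K[1,1]]+K[:2,2]
def tri(rays):
    A=np.zeros((3,3));b=np.zeros(3)
    for e,v in rays:
        Q=np.eye(3)-np.outer(v,v);A+=Q;b+=Q@e
    p=np.linalg.solve(A,b);return p,[np.linalg.norm((np.eye(3)-np.outer(v,v))@(p-e)) for e,v in rays]
E
python3 - <<'E'
from h import *
o=get_obs();print(o)
for n in ['scene','side','wrist']:
    save(snapshot(n),n+'0.png');print(calibration(n))
E
```

```text
pics
{'time': 0.0, 'joint_positions': array([-1.03090347e-01,  8.79077391e-02,  1.37218893e+00,  1.31218036e-05,
        1.68362111e+00, -1.03090391e-01]), 'qvel': array([-0.00035922, -0.00148455, -0.00015739,  0.00182729,  0.00175103,
        0.00090079]), 'joint_torque': array([ 1.28542815e-03, -3.40182602e+01, -3.02423716e+01,  7.18220207e-02,
        3.29729996e-02, -1.13141955e-04]), 'tool_pos': array([5.49463481e-01, 6.07926688e-05, 2.04363163e-01]), 'ee_rot': array([-3.13948015e+00, -2.31664158e-04,  1.57079759e+00]), 'wrist_force': array([-0.04553995, -0.1623186 , -0.42685623]), 'wrist_torque': array([-0.08506797, -0.03863441, -0.00667137]), 'width': 0.09406700661231299}
{'camera_matrix': array([[505.48121978,   0.        , 282.23659659],
       [  0.        , 505.48121978, 214.48677365],
       [  0.        ,   0.        ,   1.        ]]), 'k1': -0.1637168875376055, 'eye': array([ 1.31417701, -0.39394223,  1.41258737]), 'orientation': array([ 0.55784369, -0.01099626,  1.15449786])}
{'camera_matrix': array([[396.87968845,   0.        , 283.12565096],
       [  0.        , 396.87968845, 205.75918727],
       [  0.        ,   0.        ,   1.        ]]), 'k1': -0.09688299495966726, 'eye': array([ 0.50971095, -0.8203745 ,  0.68654196]), 'orientation': array([ 0.87270973,  0.002696  , -0.03773301])}
{'camera_matrix': array([[298.25531862,   0.        , 282.38459389],
       [  0.        , 298.25531862, 210.96730298],
       [  0.        ,   0.        ,   1.        ]]), 'k1': -0.03205618035591243, 'tool_from_camera': array([[-1.83584375e-04,  9.67856537e-01,  2.51502862e-01,
         7.25187363e-02],
       [ 9.99999933e-01,  2.57333320e-04, -2.60344443e-04,
        -1.09555603e-03],
       [-3.16696138e-04,  2.51502797e-01, -9.67856520e-01,
        -1.80190008e-01],
       [ 0.00000000e+00,  0.00000000e+00,  0.00000000e+00,
         1.00000000e+00]])}
```

View pics/scene0.png

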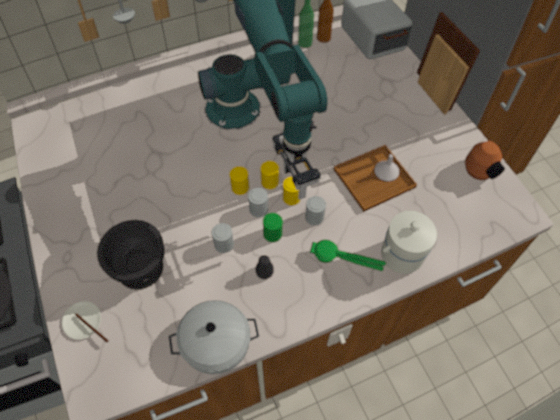

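View pics/side0.png

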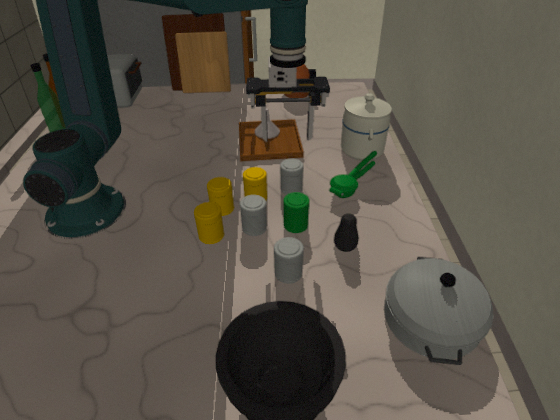

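View pics/wrist0.png

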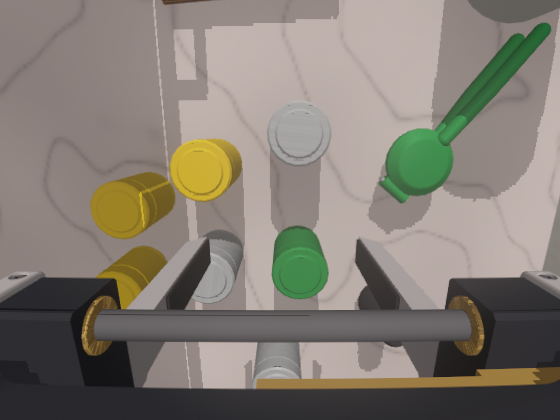

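Three grey tins are visible: scene tops at about (258,196), (316,205) and (222,232), side tops at about (254,202), (291,166) and (288,246). The tray is at scene (375,177), and green and yellow decoys stand between the tins.

Run:
```python
from h import *
o=get_obs()
pts={'t1':((258,196),(254,202)),'t2':((316,204),(291,166)),'t3':((222,231),(288,246)),'green':((273,220),(296,200)),'y1':((240,174),(208,210)),'y2':((270,168),(220,186)),'y3':((291,183),(256,174)),'pestle':((265,261),(348,219)),'funneltop':((390,155),(266,120))}
for k,(a,b) in pts.items():
    p,r=tri([ray('scene',a),ray('side',b)]);print(k,p.round(4),np.round(r,4),'plane.084',onplane('scene',a,.084)[:2].round(3),onplane('side',b,.084)[:2].round(3))
for c in [(334,161),(380,148),(416,182),(371,207)]: print('tray scene',onplane('scene',c,.022).round(3))
for c in [(239,122),(298,122),(302,154),(241,158)]: print('tray side',onplane('side',c,.022).round(3))
# silhouette refinement of grey tins in the two images: overlay
ims={n:cv2.imread(f'pics/{n}0.png') for n in('scene','side')}
crop={'scene':(190,150,420,260),'side':(190,105,330,290)}
for n,im in ims.items():
    x0,y0,x1,y1=crop[n];s=2.6 if n=='scene' else 3
    big=cv2.resize(im[y0:y1,x0:x1],None,fx=s,fy=s,interpolation=cv2.INTER_CUBIC)
    for k in('t1','t2','t3'):
        p,_=tri([ray(m,q) for m,q in zip(('scene','side'),pts[k])])
        for z in(.0,.084):
            a=np.linspace(0,2*np.pi,60)
            P=np.array([(proj(n,[p[0]+.032*np.cos(t),p[1]+.032*np.sin(t),z])-[x0,y0]+.5)*s-.5 for t in a])
            cv2.polylines(big,[P.round().astype(int)],True,(0,0,255),1)
    cv2.imwrite(f'pics/ov_{n}.png',big);ims[n]=big
h=max(i.shape[0] for i in ims.values())
out=np.zeros((h,sum(i.shape[1] for i in ims.values()),3),np.uint8);x=0
for i in ims.values(): out[:i.shape[0],x:x+i.shape[1]]=i;x+=i.shape[1]
out=cv2.resize(out,None,fx=.78,fy=.78) if out.shape[1]>800 else out
cv2.imwrite('pics/ov.png',out);print(out.shape)
```

```text
t1 [ 0.467  -0.0873  0.0842] [0.0011 0.0011] plane.084 [ 0.468 -0.088] [ 0.466 -0.086]
t2 [0.5639 0.0707 0.0775] [0.0011 0.0011] plane.084 [0.569 0.068] [0.563 0.062]
t3 [ 0.5415 -0.2363  0.0838] [0.0015 0.0015] plane.084 [ 0.543 -0.237] [ 0.54  -0.235]
green [ 0.5672 -0.0788  0.081 ] [0. 0.] plane.084 [ 0.569 -0.079] [ 0.567 -0.082]
y1 [ 0.3591 -0.107   0.0792] [0.0017 0.0017] plane.084 [ 0.364 -0.109] [ 0.359 -0.111]
y2 [ 0.3767 -0.0077  0.0765] [0.0009 0.0009] plane.084 [ 0.381 -0.009] [ 0.379 -0.019]
y3 [0.4679 0.0268 0.0874] [0.0019 0.0019] plane.084 [0.464 0.029] [0.469 0.029]
pestle [ 0.684  -0.154   0.0796] [0.0031 0.0031] plane.084 [ 0.689 -0.157] [ 0.681 -0.156]
funneltop [0.4874 0.3925 0.0589] [0.0119 0.0119] plane.084 [0.49  0.386] [0.496 0.327]
tray scene [0.397 0.226 0.022]
tray scene [0.41  0.405 0.022]
tray scene [0.589 0.446 0.022]
tray scene [0.617 0.251 0.022]
tray side [0.4   0.434 0.022]
tray side [0.607 0.425 0.022]
tray side [0.605 0.217 0.022]
tray side [0.418 0.203 0.022]
(433, 794, 3)
```

View pics/ov.png

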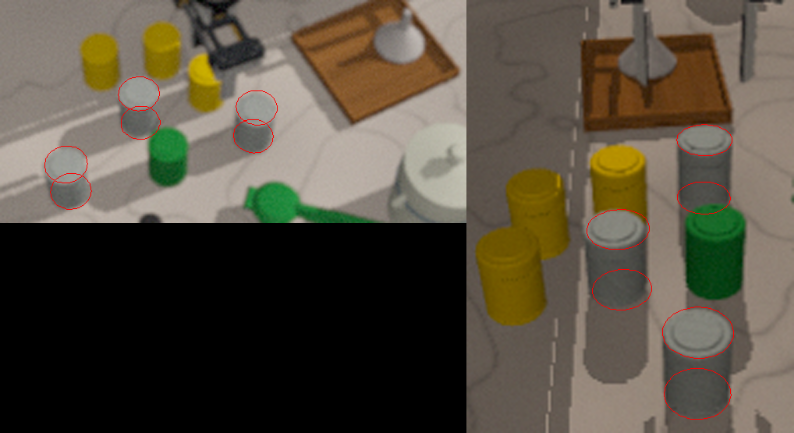

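The cylinder overlays fit the three grey tins to within about 2 mm. Next I refine with the wrist view and segment the tray and the press.

Run:
```python
from h import *
import bench
print([ (k,getattr(bench,k)) for k in dir(bench) if 'hold' in k.lower()])
o=get_obs();o['tool_pos']=np.array([.54946,0,.20436])
for k,p in {'t2':(299,133),'green':(299,276),'y3':(205,170),'t1':(210,270)}.items(): print(k,onplane('wrist',p,.084,o).round(4))
w,t2=ray('wrist',(299,133),o),0
print(tri([ray('wrist',(299,133),o),ray('scene',(316,204)),ray('side',(291,166))]))
print('press',onplane('scene',(326,250),.052).round(3),onplane('side',(343,184),.052).round(3))
print('molc rim',[onplane('scene',p,.13)[:2].round(3) for p in [(99,255),(165,250),(132,226),(133,280)]])
for n in('scene','side'):
    im=cv2.imread(f'pics/{n}0.png');h=cv2.cvtColor(im,cv2.COLOR_BGR2HSV)
    m=((h[...,0]<18)&(h[...,1]>120)&(h[...,2]>50)).astype(np.uint8)
    if n=='scene': m[:, :320]=0;m[:,430:]=0;m[:140]=0;m[215:]=0
    else: m[:110]=0;m[170:]=0;m[:,:230]=0;m[:,310:]=0
    c=max(cv2.findContours(m,0,2)[0],key=cv2.contourArea);hu=cv2.convexHull(c)
    P=cv2.approxPolyDP(hu,.03*cv2.arcLength(hu,True),True)[:,0]
    print(n,P.tolist(),cv2.contourArea(c));print([onplane(n,p,.022)[:2].round(3).tolist() for p in P])
```

```text
[('hold_point_z', 0.0188)]
t2 [0.5645 0.0731 0.084 ]
green [ 0.5666 -0.0798  0.084 ]
y3 [0.4702 0.0371 0.084 ]
t1 [ 0.4685 -0.0728  0.084 ]
(array([0.56406167, 0.07204795, 0.07663463]), [np.float64(0.0013822396931305256), np.float64(0.0016299496873017445), np.float64(0.0011127491225085637)])
press [0.714 0.034 0.052] [0.699 0.019 0.052]
molc rim [array([ 0.503, -0.601]), array([ 0.564, -0.416]), array([ 0.447, -0.485]), array([ 0.619, -0.529])]
scene [[385, 146], [415, 186], [363, 210], [334, 167]] 2314.5
[[0.409, 0.427], [0.602, 0.433], [0.616, 0.221], [0.421, 0.214]]
side [[294, 120], [302, 157], [240, 159], [239, 122]] 1854.0
[[0.594, 0.44], [0.604, 0.201], [0.415, 0.198], [0.4, 0.434]]
```

Request:
step_arm:
  increments: "3.5 0.75 0 0 0 0; 3.6 0.75 0 0 0 0; 0 0 0 0 0 0.13; 0 0 0 0 0 0.13; 0 0 0 0 0 0.13"
  claw: -1

```text
time: 0.65
tool_pos: [0.5648, 0.0715, 0.2049]
ee_rot: [-3.141, 0.001, 1.176]
wrist_force: [-0.3, -0.3, -0.1]
width: 0.0937
```

Request:
step_arm:
  increments: "0 0 0 0 0 0.13; 0 0 0 0 0 0.13; 0 0 0 0 0 0.13; 0 0 0 0 0 0; 0 0 0 0 0 0"

```text
time: 1.15
tool_pos: [0.5648, 0.071, 0.2052]
ee_rot: [-3.141, 0.0, 0.793]
wrist_force: [-0.1, -0.2, -0.5]
width: 0.0937
```

Request:
step_arm:
  increments: "0 0 4.5 0 0 0; 0 0 4.5 0 0 0; 0 0 4 0 0 0; 0 0 2.5 0 0 0; 0 0 1.4 0 0 0"

```text
time: 1.65
tool_pos: [0.563, 0.0709, 0.0332]
ee_rot: [-3.138, 0.004, 0.793]
wrist_force: [-0.2, 0.6, -0.1]
width: 0.0945
```

Request:
step_arm:
  increments: "0 0 0 0 0 0; 0 0 0 0 0 0; 0 0 0 0 0 0; 0 0 0 0 0 0; 0 0 0 0 0 0"
  claw: 1

```text
time: 2.15
tool_pos: [0.566, 0.0716, 0.0386]
ee_rot: [3.14, -0.003, 0.791]
wrist_force: [-1.0, 1.4, 5.4]
width: 0.0635
```

Request:
step_arm:
  increments: "0 0 -1 0 0 0; 0 0 -1.5 0 0 0; 0 0 -1 0 0 0; 0 0 -0.5 0 0 0; 0 0 0 0 0 0"

```text
time: 2.65
tool_pos: [0.5659, 0.0709, 0.0779]
ee_rot: [3.14, -0.002, 0.791]
wrist_force: [0.3, 0.0, -2.5]
width: 0.0638
```

Request:
step_arm:
  increments: "0 0 0 0 0 0; 0 0 0 0 0 0; 0 0 0 0 0 0; 0 0 0 0 0 0; 0 0 0 0 0 0"

```text
time: 3.15
tool_pos: [0.5649, 0.071, 0.0762]
ee_rot: [-3.141, 0.0, 0.791]
wrist_force: [0.4, -0.5, -3.4]
width: 0.0639
```

Run:
```python
from h import *
f=[]
for i in range(6): 
    snapshot('side'); o=get_obs(); f.append(o['wrist_force'])
print(np.mean(f,0),np.std(f,0),o['tool_pos'],o['width'],o['joint_torque'])
```

```text
[-0.22035122 -0.21252748 -3.44468414] [0.24573387 0.3033335  0.51886542] [0.56504588 0.07101263 0.07653657] 0.06399426261840518 [-5.20734848e-04 -3.86611998e+01 -3.02957511e+01  6.35100296e-02
 -4.31079115e-02  1.23231183e-05]
```

About 3.2 N, so this one is probably the middling tin; I set it back.

Request:
step_arm:
  increments: "0 0 1.5 0 0 0; 0 0 1.2 0 0 0; 0 0 0.8 0 0 0; 0 0 0.4 0 0 0; 0 0 0 0 0 0"

```text
time: 3.95
tool_pos: [0.5642, 0.071, 0.0382]
ee_rot: [-3.14, 0.001, 0.791]
wrist_force: [-3.1, -0.1, 4.5]
width: 0.0636
```

Request:
step_arm:
  increments: "0 0 0 0 0 0; 0 0 0 0 0 0"

```text
time: 4.15
tool_pos: [0.5644, 0.071, 0.0383]
ee_rot: [-3.141, 0.001, 0.791]
wrist_force: [-3.6, -0.7, 5.7]
width: 0.0636
```

Request:
step_arm:
  increments: "0 0 0 0 0 0; 0 0 0 0 0 0; 0 0 0 0 0 0; 0 0 0 0 0 0; 0 0 0 0 0 0"
  claw: -1

```text
time: 4.65
tool_pos: [0.5651, 0.071, 0.0374]
ee_rot: [3.142, -0.0, 0.791]
wrist_force: [-1.0, -0.7, -0.4]
width: 0.0941
```

Request:
step_arm:
  increments: "0 0 -3 0 0 0; 0 0 -4.5 0 0 0; 0 0 -4.5 0 0 0; 0 0 -3 0 0 0; 0 0 -1.8 0 0 0"

```text
time: 5.15
tool_pos: [0.5663, 0.071, 0.2096]
ee_rot: [3.137, -0.004, 0.791]
wrist_force: [0.1, -0.7, 0.3]
width: 0.0937
```

Request:
step_arm:
  increments: "-4 0.9 0 0 0 0; -4.5 1 0 0 0 0; -4.5 1 0 0 0 0; -3 0.7 0 0 0 0; 0 0 0 0 0 0"

```text
time: 5.65
tool_pos: [0.4767, -0.0707, 0.2059]
ee_rot: [3.14, 0.001, 0.786]
wrist_force: [-0.1, 0.2, 0.1]
width: 0.094
```

Run:
```python
from h import *
o=get_obs();im=snapshot('wrist');save(im,'w1.png');save(snapshot('side'),'s1.png');print(o['tool_pos'],o['ee_rot'],o['wrist_force'])
c=proj('wrist',[.467,-.087,.084],o);print(c)
for p in np.linspace(0,2*np.pi,48): cv2.circle(im,tuple(proj('wrist',[.467+.032*np.cos(p),-.087+.032*np.sin(p),.084],o).round().astype(int).tolist()),1,(255,0,0),-1)
save(im,'w1o.png')
```

```text
[ 0.47666378 -0.07070806  0.2058554 ] [3.14032230e+00 6.50544458e-04 7.85973251e-01] [-0.11678307  0.20835254  0.12239142]
[287.11698387 221.68647684]
```

View pics/w1o.png

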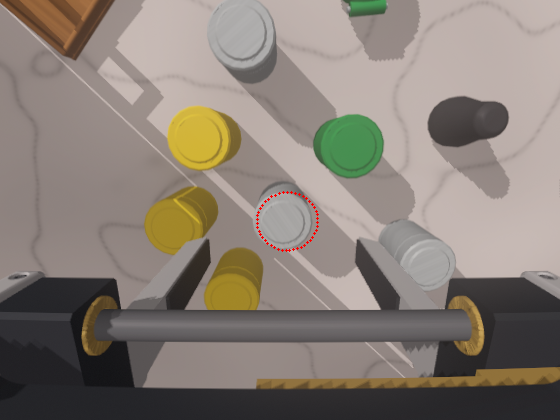

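The circle at (287,221) sits about 2 px right of the tin's top, so the t1 estimate holds. I centre on it and descend.

Request:
step_arm:
  increments: "-1.8 0.2 0 0 0 0; 0 0 4.5 0 0 0; 0 0 4.5 0 0 0; 0 0 4.5 0 0 0; 0 0 2.5 0 0 0"

```text
time: 6.25
tool_pos: [0.4651, -0.0802, 0.0413]
ee_rot: [-3.136, 0.002, 0.793]
wrist_force: [0.0, -0.4, 0.1]
width: 0.0939
```

Request:
step_arm:
  increments: "0 0 0.8 0 0 0; 0 0 0 0 0 0"

```text
time: 6.45
tool_pos: [0.4667, -0.0811, 0.0365]
ee_rot: [-3.139, 0.001, 0.792]
wrist_force: [0.2, -0.3, 0.0]
width: 0.0939
```

Request:
step_arm:
  increments: "0 0 0 0 0 0; 0 0 0 0 0 0; 0 0 0 0 0 0; 0 0 0 0 0 0; 0 0 0 0 0 0"
  claw: 1

```text
time: 6.95
tool_pos: [0.4668, -0.0817, 0.0385]
ee_rot: [-3.141, -0.001, 0.791]
wrist_force: [-2.5, 3.9, 4.9]
width: 0.0634
```

Request:
step_arm:
  increments: "0 0 -1 0 0 0; 0 0 -1.5 0 0 0; 0 0 -1 0 0 0; 0 0 -0.5 0 0 0; 0 0 0 0 0 0"

```text
time: 7.45
tool_pos: [0.4673, -0.0825, 0.078]
ee_rot: [3.14, -0.001, 0.791]
wrist_force: [-0.3, -0.2, -6.0]
width: 0.0641
```

Request:
step_arm:
  increments: "0 0 0 0 0 0; 0 0 0 0 0 0; 0 0 0 0 0 0; 0 0 0 0 0 0; 0 0 0 0 0 0"

```text
time: 7.95
tool_pos: [0.4668, -0.0822, 0.0773]
ee_rot: [-3.141, 0.0, 0.791]
wrist_force: [-0.4, -0.5, -5.5]
width: 0.0636
```

```bash
cat > wt.py <<'E'
from h import *
f=[]
for i in range(6): 
    snapshot('side'); o=get_obs(); f.append(o['wrist_force'])
print(np.mean(f,0),np.std(f,0),o['tool_pos'],o['width'],o['joint_torque'][:3])
E
python3 wt.py
```

```text
[ 0.11865403 -0.17709951 -5.25578017] [0.65291295 0.39066077 0.4197336 ] [ 0.4668716  -0.08227526  0.07752315] 0.06356211152842453 [-9.75410285e-05 -3.01973033e+01 -3.10873210e+01]
```

About 5.1 N, the heaviest. I set it down and go to the third tin.

Request:
step_arm:
  increments: "0 0 1.5 0 0 0; 0 0 1.2 0 0 0; 0 0 0.8 0 0 0; 0 0 0.4 0 0 0; 0 0 0 0 0 0"

```text
time: 8.75
tool_pos: [0.4669, -0.0823, 0.0386]
ee_rot: [3.141, -0.0, 0.791]
wrist_force: [-0.4, -0.7, -4.4]
width: 0.0633
```

Request:
step_arm:
  increments: "0 0 0 0 0 0; 0 0 0 0 0 0; 0 0 0 0 0 0; 0 0 0 0 0 0; 0 0 0 0 0 0"
  claw: -1

```text
time: 9.25
tool_pos: [0.4672, -0.0824, 0.0389]
ee_rot: [3.141, -0.001, 0.791]
wrist_force: [0.3, -0.1, 0.1]
width: 0.094
```

Request:
step_arm:
  increments: "0 0 -3 0 0 0; 0 0 -4.5 0 0 0; 0 0 -4.5 0 0 0; 0 0 -3 0 0 0; 0 0 -1.8 0 0 0"

```text
time: 9.75
tool_pos: [0.4681, -0.0826, 0.2103]
ee_rot: [3.136, -0.003, 0.791]
wrist_force: [-0.4, 0.1, -0.7]
width: 0.094
```

Request:
step_arm:
  increments: "-0.9 4 0 0 0 0; -1 4.2 0 0 0 0; -1 4.2 0 0 0 0; -1 3.6 0 0 0 0; 0 0 0 0 0 0"

```text
time: 10.25
tool_pos: [0.5541, -0.2263, 0.2044]
ee_rot: [-3.141, 0.002, 0.787]
wrist_force: [-0.1, -0.1, 0.4]
width: 0.0941
```

Run:
```python
from h import *
o=get_obs();im=snapshot('wrist');save(im,'w2.png');print(o['tool_pos'],o['ee_rot'],o['wrist_force'])
for x,y in[(.5415,-.2363)]:
  for p in np.linspace(0,2*np.pi,48): cv2.circle(im,tuple(proj('wrist',[x+.032*np.cos(p),y+.032*np.sin(p),.084],o).round().astype(int).tolist()),1,(255,0,0),-1)
save(im,'w2o.png')
```

```text
[ 0.55407227 -0.22625623  0.20443293] [-3.14051867e+00  1.54697676e-03  7.86803732e-01] [-0.05882812 -0.11156403  0.41155657]
```

View pics/w2o.png

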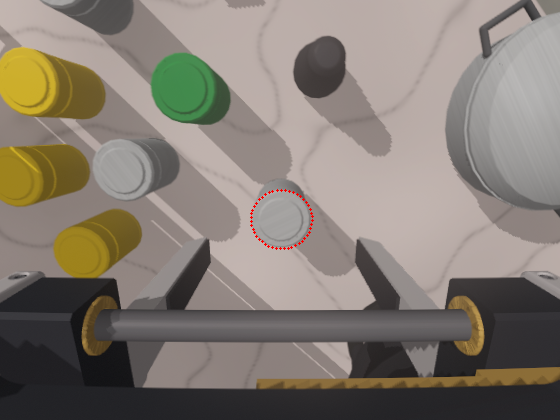

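The predicted circle at (282,219) matches the tin's top at (281,220). Descending.

Request:
step_arm:
  increments: "-1.6 -0.1 0 0 0 0; 0 0 4.5 0 0 0; 0 0 4.5 0 0 0; 0 0 4.5 0 0 0; 0 0 2.5 0 0 0"

```text
time: 10.8
tool_pos: [0.5378, -0.2312, 0.0431]
ee_rot: [-3.136, 0.002, 0.792]
wrist_force: [-0.7, -0.2, 0.3]
width: 0.0938
```

Request:
step_arm:
  increments: "0 0 0.7 0 0 0; 0 0 0 0 0 0"

```text
time: 11.0
tool_pos: [0.5401, -0.2325, 0.0395]
ee_rot: [-3.14, 0.0, 0.791]
wrist_force: [0.9, -0.8, 0.7]
width: 0.094
```

Request:
step_arm:
  increments: "0 0 0 0 0 0; 0 0 0 0 0 0; 0 0 0 0 0 0; 0 0 0 0 0 0; 0 0 0 0 0 0"
  claw: 1

```text
time: 11.5
tool_pos: [0.5422, -0.2338, 0.0408]
ee_rot: [3.139, -0.001, 0.791]
wrist_force: [0.7, 0.0, 3.4]
width: 0.0638
```

Request:
step_arm:
  increments: "0 0 -1 0 0 0; 0 0 -1.5 0 0 0; 0 0 -1 0 0 0; 0 0 -0.5 0 0 0; 0 0 0 0 0 0"

```text
time: 12.0
tool_pos: [0.5419, -0.2336, 0.0811]
ee_rot: [3.139, -0.001, 0.791]
wrist_force: [-0.2, -0.7, -1.8]
width: 0.064
```

Request:
step_arm:
  increments: "0 0 0 0 0 0; 0 0 0 0 0 0; 0 0 0 0 0 0; 0 0 0 0 0 0; 0 0 0 0 0 0"

```text
time: 12.5
tool_pos: [0.5411, -0.2331, 0.0792]
ee_rot: [-3.141, 0.0, 0.791]
wrist_force: [-0.7, 0.5, -1.9]
width: 0.0637
```

```bash
python3 wt.py
```

```text
[ 0.08416961 -0.07100626 -1.83674364] [0.45645967 0.26964142 0.39626549] [ 0.54121752 -0.23319688  0.07949368] 0.06421721796495325 [-3.63799290e-04 -3.96564746e+01 -2.96956587e+01]
```

About 1.6 N, the lightest. I carry it to the tray.

Request:
step_arm:
  increments: "0 0 -2 0 0 0; 0 0 -4 0 0 0; 0 0 -4 0 0 0; 0 0 -3.5 0 0 0; 0 0 -1.5 0 0 0"

```text
time: 13.3
tool_pos: [0.5426, -0.2339, 0.2344]
ee_rot: [3.134, -0.002, 0.791]
wrist_force: [0.7, -0.2, -1.4]
width: 0.0636
```

Request:
step_arm:
  increments: "2 -2.2 0 0 0 0; 3 -3.3 0 0 0 0; 3 -3.3 0 0 0 0; 3 -3.3 0 0 0 0; 3 -3.3 0 0 0 0"

```text
time: 13.8
tool_pos: [0.5294, -0.0237, 0.2281]
ee_rot: [-3.14, 0.001, 0.79]
wrist_force: [0.9, 0.9, -2.0]
width: 0.0637
```

Request:
step_arm:
  increments: "3 -3.3 0 0 0 0; 3 -3.3 0 0 0 0; 3 -3.3 0 0 0 0; 2 -2.2 0 0 0 0; 0 0 0 0 0 0"

```text
time: 14.3
tool_pos: [0.5203, 0.1416, 0.228]
ee_rot: [-3.139, 0.001, 0.797]
wrist_force: [0.3, -0.0, -1.9]
width: 0.0637
```

Run:
```python
from h import *
o=get_obs();im=snapshot('wrist');save(im,'w3.png');print(o['tool_pos'],o['ee_rot'],o['wrist_force'],o['width'])
```

```text
[0.5203422  0.1415716  0.22798553] [-3.13900847e+00  9.05638869e-04  7.96554667e-01] [ 0.34450115 -0.02886005 -1.86751833] 0.06367203490858206
```

View pics/w3.png

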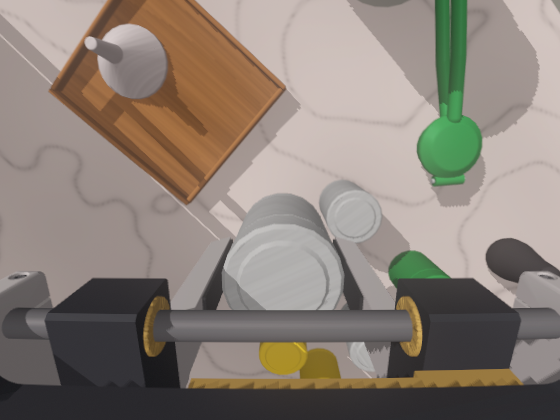

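In this view the tray rim corners are at (188,201), (285,88) and (51,90), and the funnel foot is at about (133,65).

Run:
```python
from h import *
o={'tool_pos':[.52034,.14157,.22799],'ee_rot':[-3.13900847e+00,9.05638869e-04,7.96554667e-01]}
sw,se,nw=[onplane('wrist',p,.022,o)[:2] for p in[(188,201),(285,88),(51,90)]]
print(sw,se,nw,np.linalg.norm(se-sw),np.linalg.norm(nw-sw))
c=(se+nw)/2;y=(nw-sw);y/=np.linalg.norm(y);x=se-sw;x/=np.linalg.norm(x)
print('c',c,'free',c-.045*y,'yaw',np.arctan2(x[1],x[0]),np.arctan2(-y[0],y[1]))
print('funnel',onplane('wrist',(133,65),.02,o)[:2])
```

```text
[0.41921312 0.21949297] [0.60971777 0.22990232] [0.40256956 0.43357191] 0.19078881956461666 0.21472493963127517
c [0.50614366 0.33173711] free [0.50963166 0.2868725 ] yaw 0.05458659253001704 0.07758892359978613
funnel [0.4975223  0.37862097]
```

Request:
step_arm:
  increments: "2.5 -2.75 0 0 0 0; 3 -3.3 0 0 0 0; 2.5 -2.75 0 0 0 0; 1.4 -1.5 0 0 0 0; 0 0 0 0 0 0"

```text
time: 14.85
tool_pos: [0.5142, 0.2783, 0.2281]
ee_rot: [-3.141, 0.002, 0.793]
wrist_force: [-1.3, -0.1, -2.2]
width: 0.0638
```

Request:
step_arm:
  increments: "0 0 4 0 0 0; 0 0 4 0 0 0; 0 0 3 0 0 0; 0 0 2 0 0 0; 0 0 0 0 0 0"

```text
time: 15.35
tool_pos: [0.5122, 0.2738, 0.0947]
ee_rot: [-3.139, 0.009, 0.788]
wrist_force: [0.5, -0.3, -1.9]
width: 0.0635
```

Run:
```python
from h import *
a=get_obs();A=snapshot('side');B=snapshot('scene');print(a['tool_pos'],a['wrist_force'])
a1=cv2.resize(A[90:200,200:340],None,fx=2.8,fy=2.8);b1=cv2.resize(B[110:220,320:440],None,fx=2.8,fy=2.8)
save(np.hstack([a1,b1]),'p4.png')
```

```text
[0.51215095 0.2738169  0.09466568] [ 0.48991536 -0.27550873 -1.9269145 ]
```

View pics/p4.png

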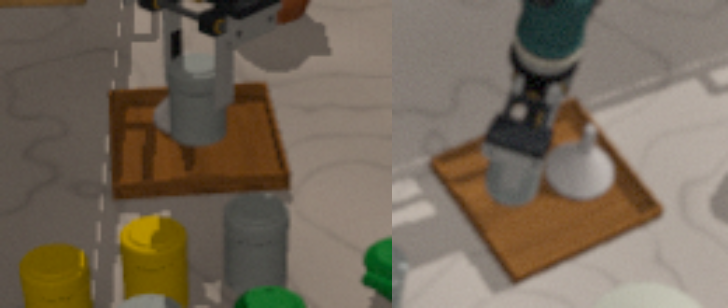

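The tin hovers over the free half, clear of the rim and of the funnel. I shift it 4 mm in +y and lower it.

Request:
step_arm:
  increments: "0.3 -0.3 1 0 0 0; 0 0 1.5 0 0 0; 0 0 1.2 0 0 0; 0 0 0.7 0 0 0; 0 0 0.3 0 0 0"

```text
time: 15.95
tool_pos: [0.5135, 0.2811, 0.0507]
ee_rot: [-3.141, 0.003, 0.791]
wrist_force: [0.7, 0.6, -1.6]
width: 0.0637
```

Request:
step_arm:
  increments: "0 0 0 0 0 0; 0 0 0 0 0 0; 0 0 0 0 0 0"

```text
time: 16.25
tool_pos: [0.5149, 0.2817, 0.0532]
ee_rot: [3.141, -0.001, 0.791]
wrist_force: [0.2, -0.4, -0.9]
width: 0.0634
```

Request:
step_arm:
  increments: "0 0 0.3 0 0 0; 0 0 0.3 0 0 0; 0 0 0 0 0 0; 0 0 0 0 0 0; 0 0 0 0 0 0"

```text
time: 16.75
tool_pos: [0.5145, 0.2816, 0.0467]
ee_rot: [3.142, -0.001, 0.791]
wrist_force: [0.2, 0.3, -0.5]
width: 0.0635
```

```bash
python3 wt.py
```

```text
[0.24912983 0.99351221 0.08843651] [0.3185128  0.2907727  0.43757793] [0.51452222 0.28160649 0.04667887] 0.06367270007003714 [ -0.38771708 -38.6797893  -27.89524913]
```

Weight is off the wrist, so the tin is on the tray floor. I release it and rise.

Request:
step_arm:
  increments: "0 0 0 0 0 0; 0 0 0 0 0 0; 0 0 0 0 0 0; 0 0 0 0 0 0; 0 0 0 0 0 0"
  claw: -1

```text
time: 17.55
tool_pos: [0.5144, 0.2814, 0.0464]
ee_rot: [3.141, 0.0, 0.791]
wrist_force: [0.7, -0.9, -0.2]
width: 0.0938
```

Request:
step_arm:
  increments: "0 0 -3 0 0 0; 0 0 -4.5 0 0 0; 0 0 -4.5 0 0 0; 0 0 -3 0 0 0; 0 0 -1 0 0 0"

```text
time: 18.05
tool_pos: [0.5161, 0.2822, 0.2115]
ee_rot: [3.138, -0.008, 0.791]
wrist_force: [0.4, 0.0, 0.0]
width: 0.094
```

Request:
step_arm:
  increments: "-2.4 1.8 0 0 0 0; -3.6 2.7 0 0 0 0; -3.6 2.7 0 0 0 0; -3.6 2.7 0 0 0 0; -3.6 2.7 0 0 0 0"

```text
time: 18.55
tool_pos: [0.4845, 0.0718, 0.2045]
ee_rot: [-3.14, 0.002, 0.791]
wrist_force: [-0.5, -0.6, -0.7]
width: 0.0944
```

Request:
step_arm:
  increments: "-3.6 2.7 0 0 0 0; -3.6 2.7 0 0 0 0; -3.2 2.6 0 0 0 0; -1.7 1.3 0 0 0 0; 0 0 0 0 0 0"

```text
time: 19.05
tool_pos: [0.4657, -0.0803, 0.2046]
ee_rot: [-3.139, 0.002, 0.786]
wrist_force: [-0.3, 1.1, -0.2]
width: 0.0939
```

Request:
step_arm:
  increments: "0 0 0 0 0 0; 0 0 0 0 0 0"

```text
time: 19.25
tool_pos: [0.4667, -0.0769, 0.2057]
ee_rot: [-3.14, 0.0, 0.792]
wrist_force: [-0.5, 0.3, -0.2]
width: 0.0943
```

Run:
```python
from h import *
o=get_obs();im=snapshot('wrist');s=snapshot('scene');t=snapshot('side');print(o['tool_pos'],o['ee_rot'])
for p in np.linspace(0,2*np.pi,48): cv2.circle(im,tuple(proj('wrist',[.467+.032*np.cos(p),-.0825+.032*np.sin(p),.084],o).round().astype(int).tolist()),1,(255,0,0),-1)
a=im[130:330,170:390];b=cv2.resize(s[110:260,230:430],None,fx=2,fy=2);c=cv2.resize(t[100:240,200:340],None,fx=2,fy=2)
H=np.zeros((300,900,3),np.uint8);H[:200,:220]=a;H[:300,220:620]=b;H[:280,620:900]=c;save(cv2.resize(H,(798,266)),'p5.png')
```

```text
[ 0.46667938 -0.07693844  0.20574137] [-3.14016869e+00  1.12676317e-04  7.92086407e-01]
```

View pics/p5.png

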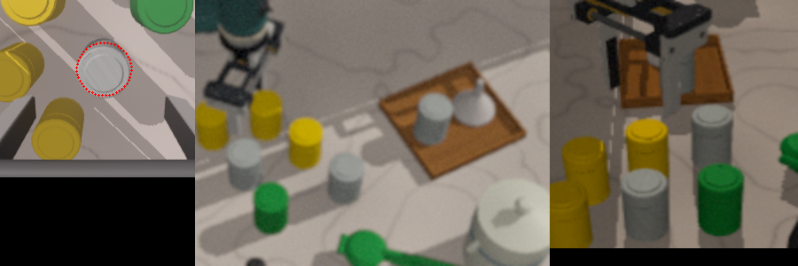

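The light tin stands upright in the tray clear of the funnel, the middling tin is in place, and t1 matches its predicted circle. I grasp the heaviest.

Request:
step_arm:
  increments: "-0.4 0.4 0 0 0 0; 0 0 4.5 0 0 0; 0 0 4.5 0 0 0; 0 0 4.5 0 0 0; 0 0 2.3 0 0 0"

```text
time: 19.9
tool_pos: [0.4642, -0.0828, 0.0442]
ee_rot: [-3.136, 0.003, 0.791]
wrist_force: [-0.7, 0.3, 0.1]
width: 0.0941
```

Request:
step_arm:
  increments: "0 0 1 0 0 0; 0 0 0 0 0 0"

```text
time: 20.1
tool_pos: [0.4661, -0.0834, 0.0374]
ee_rot: [-3.139, 0.001, 0.791]
wrist_force: [0.8, 0.2, 0.5]
width: 0.0941
```

Request:
step_arm:
  increments: "0 0 0 0 0 0; 0 0 0 0 0 0; 0 0 0 0 0 0; 0 0 0 0 0 0; 0 0 0 0 0 0"
  claw: 1

```text
time: 20.6
tool_pos: [0.467, -0.0833, 0.0396]
ee_rot: [-3.142, -0.001, 0.791]
wrist_force: [-2.0, 2.4, 5.2]
width: 0.0637
```

Request:
step_arm:
  increments: "0 0 -2 0 0 0; 0 0 -3.5 0 0 0; 0 0 -4 0 0 0; 0 0 -4 0 0 0; 0 0 -4 0 0 0"

```text
time: 21.1
tool_pos: [0.4659, -0.0835, 0.2132]
ee_rot: [-3.139, 0.002, 0.791]
wrist_force: [-0.0, -0.5, -5.2]
width: 0.0635
```

Request:
step_arm:
  increments: "0 0 -3.5 0 0 0; 0 0 -2 0 0 0; 0 0 -1 0 0 0; 0 0 0 0 0 0; 0 0 0 0 0 0"

```text
time: 21.6
tool_pos: [0.4662, -0.0836, 0.2763]
ee_rot: [-3.138, 0.002, 0.791]
wrist_force: [0.6, 0.3, -6.2]
width: 0.0636
```

Request:
step_arm:
  increments: "0 0 0 0 0 0; 0 0 0 0 0 0; 0 0 0 0 0 0; 0 0 0 0 0 0; 0 0 0 0 0 0"

```text
time: 22.1
tool_pos: [0.4668, -0.0837, 0.2784]
ee_rot: [-3.142, 0.0, 0.791]
wrist_force: [1.0, 0.6, -5.1]
width: 0.0635
```

```bash
python3 wt.py
python3 - <<'E'
from h import *
save(snapshot('side'),'p6.png');print(get_obs()['qvel'].round(4))
E
```

```text
[ 0.10334762  0.28326275 -5.0989582 ] [0.3214944  0.93474757 0.41049728] [ 0.46685257 -0.08369191  0.27858008] 0.06359364879055339 [-4.27494442e-04 -2.91660029e+01 -3.30107582e+01]
[-0.0009 -0.0007  0.0002 -0.0014  0.0026 -0.0006]
```

View pics/p6.png

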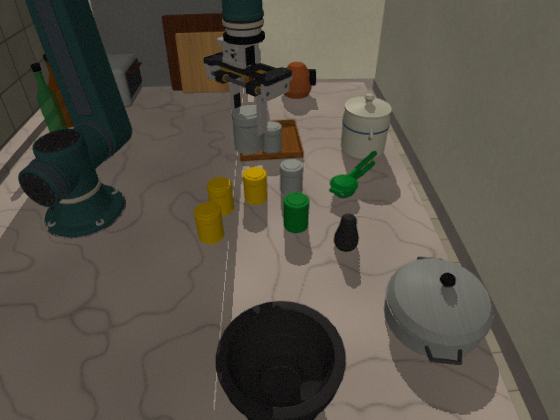

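The heaviest tin is held upright with its underside at about 0.24 m. The other two tins and the bystanders stand as they should, so I hand in.

```bash
python3 -c "
from bench import *
print(close_job())"
```

```text
the job is handed in; nothing more can be done
None
```

The job is handed in, about 22 s into the 69 s allowed. I hefted the three grey tins and ended with each one where the task wants it:

| Tin, starting place (x, y in m) | Lift force (N) | Final state |
|---|---|---|
| (0.565, 0.071) | about 3.2, middling | set back where it was |
| (0.467, -0.083) | about 5.1, heaviest | held in the gripper |
| (0.541, -0.233) | about 1.6, lightest | standing in the free half of the tray |

**Last checks on the held tin:** the wrist load was 5.1 N, the finger opening 63.6 mm, the tool vertical and the arm at rest. Its underside is at about 0.24 m and its centre at about 0.28 m.

**Last pictures:** the light tin stands upright inside the rim, clear of the funnel. The middling tin stands in its place, and no bystander looks moved.

**Disagreements:** tray corners read from different views differed by up to about 1 cm, so I averaged them. Single force readings scattered by about 0.4 N, well below the gaps between tins. No check failed.

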